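# Brace the jar, twist off its tight cap and hold the cap above it

## Robot

A 7-joint arm with a two-finger parallel gripper is mounted at the origin on a cart in front of the work surface, level with it; the furniture and walls round the work are solid. World frame = base frame: x ahead of the robot, y to its left, z up, the work surface at z = 0. Lengths are in m, angles in degrees, forces in N, time in s.
With the tool pointing down it reaches from about 0.375 to 0.925 m from the base axis. Payload 3.1 kg.
Tool frame: the origin (TCP) lies at the very end of the fingers, on their centre line; the grasp point (between the pads) lies manip.tcp_to_grasp behind it (manip.tcp_to_grasp is the distance from the TCP to the grasp point, in m); z points along the fingers, y is the line along which they close (so a half turn about z gives the same grasp; the last joint's range is limited). The gripper opens to 85 mm and grips with 20 to 120 N. Pads are 22 mm wide; open, the fingers measure 114 mm over their backs; the gripper's body (76 mm by 85 mm) begins 54 mm behind the grasp point. The pads swing forward as they close: fully open they stand 13 mm farther back than shut.
Start: joints at [58.109, 21.939, 2.515, 91.553, -1.026, 66.532, -2.859], TCP at [0.288, -0.583, 0.231] pointing down, gripper open.
Joint ranges: [-149.38, 149.38], [-23.57, 123.04], [-84.95, 90], [0, 143.3], [-89.99, 269.99], [3.08, 112.72], [-163.45, 163.45]. Speed limits (degrees/s): [159.86, 159.86, 180, 180, 180, 180, 180].

## Interface

Orientations are given as [roll, pitch, yaw] about the fixed x, y, z axes, in that order (R = Rz(yaw) Ry(pitch) Rx(roll)).
In Python, from station import manip gives the robot as it stands. The module is installed in compiled form; this text tells all that it offers.
- The arm moves only by the tool play_rows, never from a script. Its argument "moves" is a list of rows, each a list of 7 numbers: the turn, a rotation vector about the tool's x, y, z in degrees, then the shift along the tool's x, y, z in m, then the opening, from 0 (shut) to 1 (fully open). In form: [[ax, ay, az, tx, ty, tz, claw], ...]. A call has 1 to 5 rows; each row shifts and turns the commanded pose from where the row before left it, along the tool's axes as they then stand; what a row does not reach is not made up. A row lasts 1/8 s, in which the tool goes at most 62.5 mm and 10.7 degrees, less where a joint would pass 70% of its speed; a pose out of reach is approached as far as the arm can. A call is refused whole if a number of a shift passes 0.0625 or a number of a turn 10.7, either way. A call with a gripper value outside its range is refused whole. The fingers move at their own pace and stop on an object; the grip force is fixed at half the most. Time passes only in rows, so rows that do not move let the fingers close. It gives the time, the measured TCP pose, the force, the opening and the grip force at its end, in the units of the state.
- manip.state(): the state, without advancing time (a new reading comes with each control period).
- manip.camera(name): name is "scene" or "top" or "wrist"; returns a dict with "img" (400x640x3 uint8, red, green, blue), "depth" (400x640 float32, m along the optical axis (not along the pixel's ray), 0 where there is no reading), "camera_matrix" (3x3 intrinsics, pixels), "origin" and "rotation" of the camera in the world. Camera axes: x right, y up, looking along -z (the intrinsics and any distortion apply to the point x, -y, -z); pixel columns grow to the right and rows downward; lengths in m; the calibration is good to about 2 mm. A picture is of the moment at which its call begins.
- manip.close_job(): hands the job in; it is judged then, once.
The state is a dict: "time": time; "joints": joint angles; "dq": joint speeds; "effort": joint torques, N m; "tcp_pos": TCP position; "ee_rot": TCP orientation; "ft_force": force on the tool from outside, world axes, zero at the start; "moment": the same for the moment, N m; "grip_width": finger opening in m; "grip_force": force on a finger pad.
Only numpy, scipy, OpenCV 4.12 (cv2) and the standard library are available. Lean on these libraries where they do the work, as an engineer would, in place of code of your own. Each camera call takes 0.05 s, during which the arm holds its last target. There are 200 camera calls.

## Task

Slide the square-footed candle jar along its wooden board, without lifting it, from the inlaid waiting square until its foot is fully home in the wooden brace at the other end. The brace keeps the jar from turning: there, turn the tight brass cap anticlockwise (seen from above) about a fifth of a turn, just until it comes free and never past a quarter turn, then lift the cap straight up, and finish still holding it level, about 4 cm above where it sat and centred over the open jar, which stays home in the brace. Leave the other candles and the tin alone.

Things in the scene. Friction and masses are not known exactly. Their poses are not given: they have to be found in the camera images.
- board: Fixed wooden slab 104 (x) by 230 (y) by 18 mm; origin under its centre on the table, z up. A flush brass square outline near its +y end is the waiting place. At its -y end is the dark brace, 21 mm above the slab: two cheeks along y, 70 mm apart, lips 56 mm apart over the jar's foot, an end stop at -y, a flared mouth towards +y. A braced jar can neither turn over 0.1 rad nor rise over 4 mm
- brace_home (a point): Centre of the jar's foot when home in the brace, on the slab's upper face (18 mm above the table), 65 mm from the board's origin along its -y. Axes as the board's: the jar comes in along -y and is home when its foot meets the end stop. The mouth, 84 mm wide, begins 65 mm before this point; the straight channel 36 mm before it
- waiting_mark (a point): Centre of the inlaid waiting square (79 mm), on the slab's upper face, 130 mm from the braced place along the board's +y
- jar_center (a point): Point on the loose candle jar's axis, 33 mm above its underside; z up, x and y square to its foot's sides. Brass foot 66 x 66 x 10 mm, round glass body 50 mm wide up to 64 mm, neck 38 mm wide up to 90 mm with lugs 48 mm wide; 0.4 to 0.8 kg. It stands near the waiting square, its axes within 0.25 rad of the board's
- cap_center (a point): Centre (half-way up) of the round ribbed brass cap: 56 mm wide, 20 mm tall, open below, 70 g; closed, its underside is 74 mm and its centre 84 mm above the jar's underside (102 mm above the table). z up along its axis, yaw as the jar's at the start. So tight (0.25 Nm all the way) that the jar can be dragged and turned on the board by a grip round the cap
- thread (a joint): How far the cap is unscrewed from the jar, rad: 0 tight, grows anticlockwise from above. Lugs hold the cap down until 0.75; from 0.8 to 1.6 it lifts straight off (further on they catch again). It does not rise as it turns. Play of the parts and of the jar in the brace takes up to 0.2 rad of the hand's turn; turning back a little before lifting eases the lugs
- tester_center (a point): Bystander: centre of the open tester candle, 67 mm wide, 74 mm tall, loose, to the right of the board
- tin_center (a point): Bystander: centre of the flat closed wax tin, 61 x 88 x 22 mm, loose, beyond the board
- candle_center (a point): Bystander: centre of the lidded round candle jar, 69 mm wide, 82 mm tall, loose, to the right of the board
There are look-alikes about, which are no part of the job. There is more than one size of the part that bears cap_center; the job needs the larger.

How it is judged (in metres and radians):
On the way, in this order (a step that is already met when the one before it is completed fails the run):
1. the jar stands home in the brace, its cap still tight (horizontal distance between jar_center and brace_home below 0.007 m and angle between the x axis of jar_center and the x axis of brace_home, either way round below 0.15 rad and value of joint thread below 0.4 rad and angle between jar_center's own z axis and vertical below 0.08 rad), for 0.2 s.
2. the cap is unscrewed far enough to come free while the jar is home in the brace (value of joint thread above 0.75 rad and horizontal distance between jar_center and brace_home below 0.008 m and z of cap_center in the frame of jar_center below 0.063 m), for 0.1 s.
At the end, for the whole second after the job is handed in: The gripper still holds the cap, at rest, level within 0.2 rad, 22 to 65 mm above where it sat on the jar, within 20 mm of the jar's axis and touching the jar no more; the jar stands upright in the brace, within 8 mm and 0.2 rad of home, untouched by the arm (z of cap_center in the frame of jar_center between 0.073 and 0.116 m and horizontal distance between cap_center and jar_center below 0.02 m and angle between cap_center's own z axis and vertical below 0.2 rad and contact force between the fingers and cap above 1 N and contact force between cap and jar below 0.05 N and linear speed of cap below 0.03 m/s and horizontal distance between jar_center and brace_home below 0.008 m and angle between the x axis of jar_center and the x axis of brace_home, either way round below 0.2 rad and angle between jar_center's own z axis and vertical below 0.06 rad and contact force between the arm and jar below 0.1 N and value of joint thread between 0.7 and 1.62 rad); the arm keeps its last pose, push and grip.
It fails at once if the jar is lifted off the board (more than 6 mm) (height (world z) of jar_center above 0.057 m).
It fails at once if the jar is tipped (angle between jar_center's own z axis and vertical above 0.25 rad).
It fails at once if the cap is turned past a quarter turn, beyond where it comes free (value of joint thread above 1.62 rad).
It fails at once if the tester candle, the round candle jar or the tin is moved (more than 20 mm) (distance of any of tester_center, tin_center, candle_center from where it was at the start of the episode above 0.02 m).
It also fails if it takes over 42 s, if anything falls off the work surface, if the arm or the gripper's body presses on something with over 40 N, if the wrist force passes 120 N, or if a joint passes its speed limit or range.

## Working session

There is one attempt and no reset: what is moved stays moved. The work goes in short steps, Python scripts to look and compute and a tool call to move; the robot and the scene stay as the last step left them, time stands still between calls to the robot, and variables do not carry over. Pictures are saved under pics/ and viewed, at most 10 in all, crops included, and the job is handed in when it is done.

Besides the shell and the picture viewer there is one more tool, called after "Emit:" by a JSON object that holds its "api" and its "payload". play_rows: Moves the arm, as the interface text tells. Its arguments: {"type":"object","properties":{"moves":{"type":"array","items":{"type":"array","items":{"type":"number"}}}},"required":["moves"]}

```bash
mkdir -p pics; cat > h.py <<'E'
from station import manip
import cv2, numpy as np
def shot(n,name):
    c=manip.camera(n); cv2.imwrite('pics/'+name+'.png',c['img'][:,:,::-1]); np.savez('pics/'+name+'.npz',**{k:c[k] for k in c}); return c
def load(name): return dict(np.load('pics/'+name+'.npz',allow_pickle=True))
def ray(c,uv,z):
    K=np.array(c['camera_matrix']);uv=np.atleast_2d(np.float64(uv))
    d=np.c_[(uv[:,0]-K[0,2])/K[0,0],-(uv[:,1]-K[1,2])/K[1,1],-np.ones(len(uv))]@np.array(c['rotation']).T
    o=np.array(c['origin']); return o+d*((z-o[2])/d[:,2])[:,None]
def cloud(c):
    K=np.array(c['camera_matrix']);D=c['depth'];v,u=np.mgrid[:D.shape[0],:D.shape[1]]
    p=np.stack([(u-K[0,2])/K[0,0]*D,-(v-K[1,2])/K[1,1]*D,-D],-1)
    P=p@np.array(c['rotation']).T+np.array(c['origin']); P[D==0]=np.nan; return P
E
python3 - <<'E'
from h import *
print(manip.state(), manip.tcp_to_grasp)
c=shot('top','top0');d=shot('scene','sc0')
print([ (k,c[k]) for k in c if k not in('img','depth')])
E
```

```text
{'time': 0.0, 'joints': array([58.11028458, 21.9935306 ,  2.51118181, 91.65077864, -1.02501426,
       66.53166294, -2.85842759]), 'dq': array([ 0.00187498,  0.05386202,  0.06563842,  0.01746188,  0.01683067,
       -0.05416067, -0.02392483]), 'effort': array([ 4.72940633e-05, -4.33462322e+01,  1.02478389e+00, -2.49511421e+01,
        1.05995365e-02,  1.13108684e-02, -1.25139545e-05]), 'tcp_pos': array([ 0.28742448, -0.58192753,  0.22985555]), 'ee_rot': array([-1.79846755e+02,  8.71600996e-03,  2.62918974e+01]), 'ft_force': array([0.02490403, 0.33938215, 1.57011151]), 'moment': array([ 0.00219992, -0.02489696, -0.0434917 ]), 'grip_force': 0.0, 'grip_width': 0.08530771124175877} 0.0187
[('camera_matrix', array([[451.18406221,   0.        , 319.4220497 ],
       [  0.        , 451.18406221, 199.90083941],
       [  0.        ,   0.        ,   1.        ]])), ('origin', array([ 0.39334828, -0.1976213 ,  1.05475669])), ('rotation', array([  9.86619617,   0.48669906, -90.71030318]))]
```

View pics/top0.png

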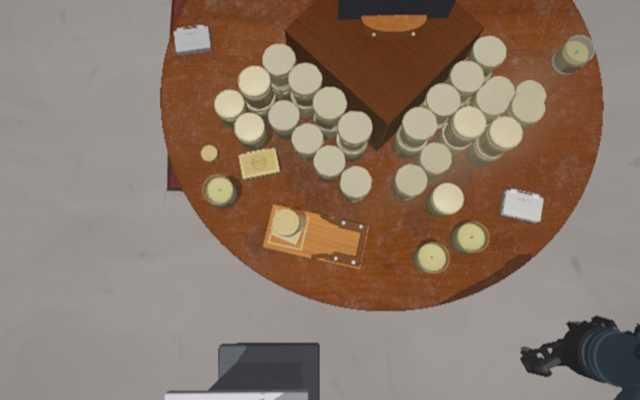

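View pics/sc0.png

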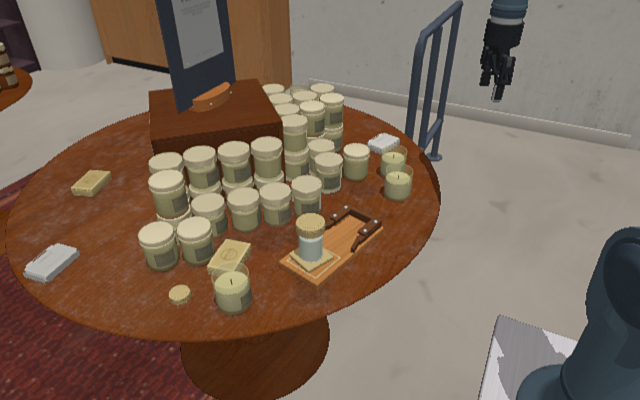

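The top view shows the board at about (316,236), with the jar and its cap at (288,222) and the brace at the right end. The things that could be taken for the cap are the small loose cap at (209,153), the open testers at (220,190), (432,257) and (470,237), and the lidded jar at (447,199). I choose the capped jar on the board.

```bash
sed -i 's/^import cv2, numpy as np/import cv2, numpy as np\nfrom scipy.spatial.transform import Rotation as Ro/; s/return c$/return c/; s/c=manip.camera(n);/c=manip.camera(n); c["rotation"]=Ro.from_euler("xyz",c["rotation"],degrees=True).as_matrix();/' h.py
python3 - <<'E'
from h import *
c=load('top0'); c['rotation']=Ro.from_euler("xyz",c['rotation'],degrees=True).as_matrix()
P=cloud(c); img=c['img']
print('table z',np.nanmedian(P[270:280,200:240,2]))
print('img right dir',c['rotation'][:,0])
hsv=cv2.cvtColor(img,cv2.COLOR_RGB2HSV); 
Z=P[...,2]; m=((Z>0.012)&(Z<0.05)).astype(np.uint8); m[:200]=0;m[280:]=0;m[:,:255]=0;m[:,380:]=0
m=cv2.morphologyEx(m,cv2.MORPH_OPEN,np.ones((3,3)))
n,l,s,ce=cv2.connectedComponentsWithStats(m);k=1+np.argmax(s[1:,4]);print(s[k])
cn=max(cv2.findContours((l==k).astype(np.uint8),0,2)[0],key=cv2.contourArea)
w=ray(c,cn[:,0],0.018)[:,:2].astype(np.float32)
print('board rect',cv2.minAreaRect(w))
sub=(slice(200,260),slice(262,315)); q=P[sub].reshape(-1,3); q=q[q[:,2]>0.1]
print('cap',len(q),np.median(q,0),q.min(0),q.max(0),cv2.minEnclosingCircle(q[:,:2].astype(np.float32)))
cv2.imwrite('pics/crop0.png',cv2.resize(img[195:275,255:380,::-1],None,fx=6,fy=6,interpolation=2))
E
```

```text
table z -0.7044221270865105
img right dir [-0.01239636 -0.99988708 -0.0084944 ]
[ 263  204  106   65 3884]
board rect ((0.49123889207839966, -0.18141335248947144), (0.2292252779006958, 0.1048974022269249), 76.56119537353516)
cap 564 [ 0.51129586 -0.12055826  0.11239248] [ 0.48422503 -0.14783886  0.10043672] [ 0.53919241 -0.09308924  0.11855024] ((0.5119293332099915, -0.11978129297494888), 0.028343042358756065)
```

View pics/crop0.png

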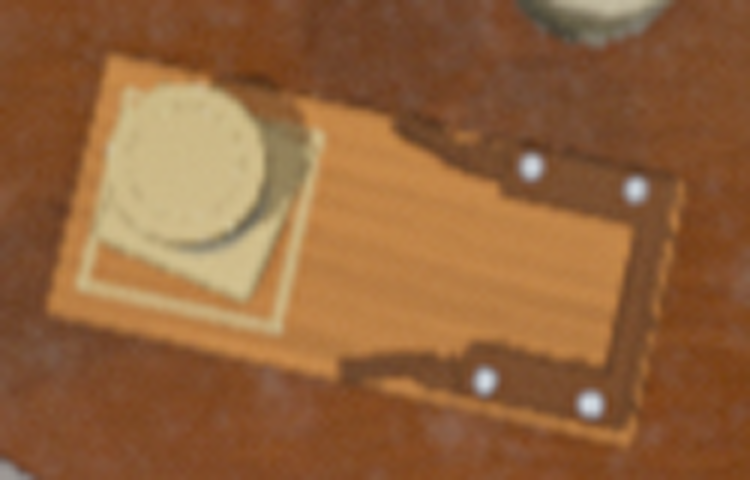

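The close crop confirms the choice: the large ribbed cap is at crop (185,165), and the foot is turned about 10° clockwise from the board. The board measures 229 x 105 mm, the cap radius is 28 mm and the cap top is at 0.112 m, all matching the description. Moving above it.

Emit:
{"api": "play_rows", "payload": {"moves": [[0, 0, 0, 0.0406, -0.0315, 0.005, 1], [0, 0, 0, 0.0406, -0.0315, 0.005, 1], [0, 0, 0, 0.0406, -0.0315, 0.005, 1], [0, 0, 0, 0.0406, -0.0315, 0.005, 1], [0, 0, 0, 0.0406, -0.0315, 0.005, 1]]}}

```text
time: 0.72
tcp_pos: [0.4004, -0.3498, 0.2057]
ee_rot: [-180.0, 0.0, 26.3]
ft_force: [1.4, 0.2, 0.0]
grip_width: 0.0857
grip_force: 0.0
```

Emit:
{"api": "play_rows", "payload": {"moves": [[0, 0, 0, 0.0406, -0.0315, 0.005, 1], [0, 0, 0, 0.0406, -0.0315, 0.005, 1], [0, 0, 0, 0.0406, -0.0315, 0.005, 1], [0, 0, 0, 0.0406, -0.0315, 0.005, 1], [0, 0, 0, 0.0406, -0.0315, 0.005, 1]]}}

```text
time: 1.35
tcp_pos: [0.5125, -0.1191, 0.1808]
ee_rot: [-180.0, 0.0, 26.3]
ft_force: [1.4, -1.3, 1.1]
grip_width: 0.0857
grip_force: 0.0
```

Emit:
{"api": "play_rows", "payload": {"moves": [[0, 0, 0, 0, 0, 0, 1], [0, 0, 0, 0, 0, 0, 1]]}}

```text
time: 1.6
tcp_pos: [0.5118, -0.1208, 0.1808]
ee_rot: [-180.0, 0.1, 26.3]
ft_force: [0.2, -0.4, 0.6]
grip_width: 0.0854
grip_force: 0.0
```

```bash
python3 - <<'E'
from h import *
c=shot('wrist','w1'); s=manip.state(); print(s['tcp_pos'],s['ee_rot'],s['joints'],s['time'])
P=cloud(c); Z=P[...,2]
q=P[(Z>0.105)&(Z<0.117)&(abs(P[...,0]-.512)<.05)&(abs(P[...,1]+.12)<.05)]
print('cap',len(q),cv2.minEnclosingCircle(q[:,:2].astype(np.float32)),np.median(q,0))
E
```

```text
[ 0.51159964 -0.12182751  0.18086857] [-1.79998655e+02  7.62481061e-02  2.61952730e+01] [ 23.00045143  12.63750679 -15.74059201 110.6758467    4.09461971
  57.27699278 -58.40175658] 1.65
cap 4826 ((0.5140795111656189, -0.11894141137599945), 0.028573721647262573) [ 0.51590117 -0.11801556  0.11204159]
```

View pics/w1.png

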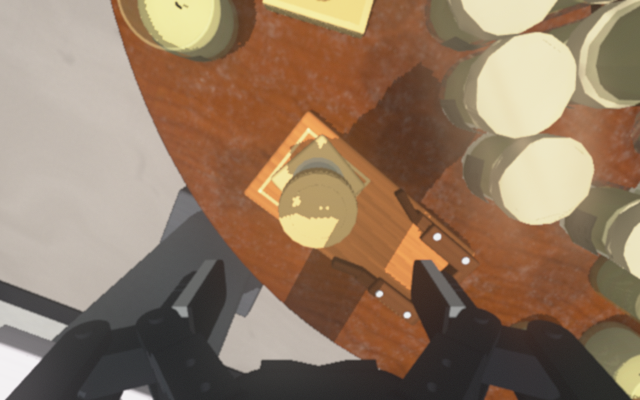

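The wrist view shows the cap at (318,210) with its foot behind at (325,160), the brace at (410,260), and nothing near the fingers. Descending and gripping.

Emit:
{"api": "play_rows", "payload": {"moves": [[0, 0, 0, 0.0025, -0.0015, 0.03, 1], [0, 0, 0, 0, 0, 0.03, 1], [0, 0, 0, 0, 0, 0.025, 1], [0, 0, 0, 0, 0, 0.015, 1], [0, 0, 0, 0, 0, 0, 0.9]]}}

```text
time: 2.28
tcp_pos: [0.5126, -0.1191, 0.0803]
ee_rot: [-179.9, 0.1, 26.2]
ft_force: [0.1, 0.2, 0.1]
grip_width: 0.0773
grip_force: 0.0
```

Emit:
{"api": "play_rows", "payload": {"moves": [[0, 0, 0, 0, 0, 0, 0], [0, 0, 0, 0, 0, 0, 0], [0, 0, 0, 0, 0, 0, 0], [0, 0, 0, 0, 0, 0, 0], [0, 0, 0, 0, 0, 0, 0]]}}

```text
time: 2.9
tcp_pos: [0.5152, -0.1186, 0.0828]
ee_rot: [179.9, -0.1, 26.3]
ft_force: [0.4, -0.5, 5.7]
grip_width: 0.0546
grip_force: 63.8
```

```bash
python3 - <<'E'
from h import *
s=manip.state(); print({k:s[k] for k in ('time','tcp_pos','ee_rot','joints','ft_force','moment','grip_width','grip_force')})
c=shot('scene','s1');c=shot('top','t1')
a=load('s1')['img'][190:310,250:420,::-1];b=c['img'][190:280,250:390,::-1]
f=lambda i:cv2.resize(i,(390,300),interpolation=2)
cv2.imwrite('pics/m1.png',np.hstack([f(a),f(b)]))
E
```

```text
{'time': 2.9, 'tcp_pos': array([ 0.51521649, -0.11861461,  0.08280916]), 'ee_rot': array([ 1.79882505e+02, -1.07896154e-01,  2.62732927e+01]), 'joints': array([ 21.54341743,  20.61751194, -14.9906504 , 114.30718015,
         7.35170058,  45.80140289, -61.3787574 ]), 'ft_force': array([ 0.366502  , -0.50147804,  5.7431204 ]), 'moment': array([-0.11660048,  0.2240824 , -0.06243457]), 'grip_width': 0.05464570210026693, 'grip_force': 63.830957289319485}
```

View pics/m1.png

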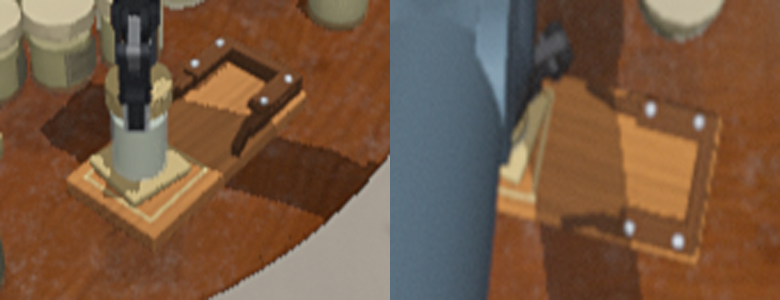

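Gripped: opening 55 mm, 64 N. In the left panel the fingers are round the cap at (137,100), with the foot still turned on the square. Now straighten the jar by 10° and bring it onto the channel axis.

Emit:
{"api": "play_rows", "payload": {"moves": [[0, 0, -5, 0, 0, 0, 0], [0, 0, -5, 0, 0, 0, 0], [0, 0, 0, -0.008, 0.0034, 0, 0], [0, 0, 0, -0.008, 0.0034, 0, 0], [0, 0, 0, -0.008, 0.0034, 0, 0]]}}

```text
time: 3.62
tcp_pos: [0.5029, -0.1396, 0.0828]
ee_rot: [179.9, -0.3, 36.3]
ft_force: [1.6, 2.3, 6.2]
grip_width: 0.0547
grip_force: 63.9
```

Emit:
{"api": "play_rows", "payload": {"moves": [[0, 0, 0, 0, 0, 0, 0], [0, 0, 0, 0, 0, 0, 0]]}}

```text
time: 3.88
tcp_pos: [0.502, -0.1412, 0.0828]
ee_rot: [179.8, -0.1, 36.2]
ft_force: [0.5, 1.0, 7.3]
grip_width: 0.0549
grip_force: 64.1
```

```bash
python3 - <<'E'
from h import *
s=manip.state(); print({k:s[k] for k in ('time','tcp_pos','ee_rot','ft_force','moment','grip_width','grip_force')})
t=s['tcp_pos'][:2]-[0.4912,-0.1814]; print('board xy',t@[.9726,-.2325],t@[.2325,.9726])
c=shot('scene','s2')
cv2.imwrite('pics/m2.png',cv2.resize(c['img'][200:300,260:400,::-1],None,fx=5,fy=5,interpolation=2))
# brace check: white-headed screws at brace top in earlier top view
a=load('top0'); a['rotation']=Ro.from_euler("xyz",a['rotation'],degrees=True).as_matrix()
h=cv2.cvtColor(a['img'],cv2.COLOR_RGB2HSV); m=((h[...,1]<60)&(h[...,2]>140)).astype(np.uint8); m[:215]=0;m[270:]=0;m[:,:325]=0;m[:,370:]=0
n,l,st,ce=cv2.connectedComponentsWithStats(m); w=ray(a,ce[1:],0.039)[:,:2]-[0.4912,-0.1814]
print(np.c_[w@[.9726,-.2325],w@[.2325,.9726],st[1:,4]])
E
```

```text
{'time': 3.875, 'tcp_pos': array([ 0.50204416, -0.14123335,  0.08276257]), 'ee_rot': array([ 1.79849376e+02, -1.14141804e-01,  3.61925158e+01]), 'ft_force': array([0.48678213, 1.01879161, 7.30247373]), 'moment': array([ 0.20693633, -0.04321823,  0.0177375 ]), 'grip_width': 0.05488810021029696, 'grip_force': 64.0777318761684}
board xy 0.0012082811071035787 0.041587347841492026
[[ 0.04020997 -0.0550371  13.        ]
 [ 0.04030764 -0.09511664 14.        ]
 [-0.04156802 -0.0548138  13.        ]
 [-0.04076029 -0.09472919 15.        ]]
```

View pics/m2.png

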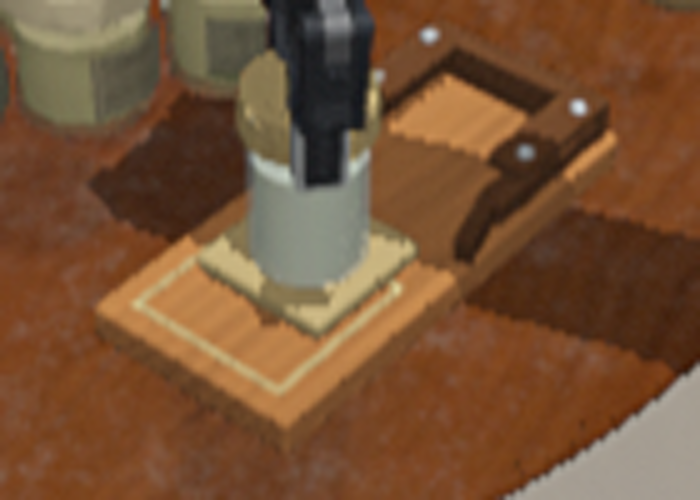

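The foot now lies parallel to the inlay (foot corner at (318,330), inlay corner at (282,390)), and the brace screws sit symmetric about the board axis. Sliding in.

Emit:
{"api": "play_rows", "payload": {"moves": [[0, 0, 0, -0.0098, 0.007, 0, 0], [0, 0, 0, -0.0092, 0.0078, 0, 0], [0, 0, 0, -0.0092, 0.0078, 0, 0], [0, 0, 0, -0.0092, 0.0078, 0, 0]]}}

```text
time: 4.42
tcp_pos: [0.4904, -0.1861, 0.0828]
ee_rot: [179.9, -0.2, 36.3]
ft_force: [1.3, 3.8, 6.9]
grip_width: 0.0547
grip_force: 64.2
```

Emit:
{"api": "play_rows", "payload": {"moves": [[0, 0, 0, -0.0076, 0.0065, 0, 0], [0, 0, 0, -0.0076, 0.0065, 0, 0], [0, 0, 0, -0.0076, 0.0065, 0, 0], [0, 0, 0, -0.0076, 0.0065, 0, 0]]}}

```text
time: 4.92
tcp_pos: [0.4812, -0.225, 0.0828]
ee_rot: [179.9, -0.2, 36.3]
ft_force: [1.2, 3.6, 7.1]
grip_width: 0.0545
grip_force: 64.1
```

Emit:
{"api": "play_rows", "payload": {"moves": [[0, 0, 0, -0.0046, 0.0039, 0, 0], [0, 0, 0, -0.0046, 0.0039, 0, 0], [0, 0, 0, 0, 0, 0, 0], [0, 0, 0, 0, 0, 0, 0]]}}

```text
time: 5.42
tcp_pos: [0.4781, -0.238, 0.0828]
ee_rot: [179.9, -0.1, 36.2]
ft_force: [1.1, 1.9, 7.1]
grip_width: 0.0548
grip_force: 64.1
```

```bash
cat > st.py <<'E'
from h import *
s=manip.state(); print({k:np.round(s[k],4) for k in ('time','tcp_pos','ee_rot','joints','ft_force','moment','grip_width','grip_force')})
t=s['tcp_pos'][:2]-[0.4912,-0.1814]; f=s['ft_force'][:2];X=[.9726,-.2325];Y=[.2325,.9726]; print('board xy',t@X,t@Y,'F',f@X,f@Y)
E
python3 st.py
```

```text
{'time': np.float64(5.425), 'tcp_pos': array([ 0.4781, -0.238 ,  0.0828]), 'ee_rot': array([ 1.798654e+02, -1.250000e-01,  3.622560e+01]), 'joints': array([ 34.2317,  21.0131, -14.0193, 113.6459,   6.8972,  45.941 ,
       -37.4557]), 'ft_force': array([1.0641, 1.8992, 7.1271]), 'moment': array([ 0.3999, -0.0996,  0.0313]), 'grip_width': np.float64(0.0548), 'grip_force': np.float64(64.0863)}
board xy 0.0003948393831597312 -0.05808646260554287 F 0.5933568961815888 2.0945908907626127
```

Smooth so far. About 7 mm is left; push gently until the end stop is felt.

Emit:
{"api": "play_rows", "payload": {"moves": [[0, 0, 0, -0.0023, 0.002, 0, 0], [0, 0, 0, -0.0023, 0.002, 0, 0], [0, 0, 0, 0, 0, 0, 0]]}}

```text
time: 5.8
tcp_pos: [0.4769, -0.2431, 0.0828]
ee_rot: [179.9, -0.2, 36.3]
ft_force: [1.1, 3.4, 7.5]
grip_width: 0.0546
grip_force: 64.2
```

Emit:
{"api": "play_rows", "payload": {"moves": [[0, 0, 0, -0.0015, 0.0013, 0, 0], [0, 0, 0, 0, 0, 0, 0]]}}

```text
time: 6.05
tcp_pos: [0.4767, -0.2439, 0.0828]
ee_rot: [180.0, -0.2, 36.3]
ft_force: [0.5, 3.5, 8.0]
grip_width: 0.0545
grip_force: 64.2
```

```bash
python3 st.py
```

```text
{'time': np.float64(6.05), 'tcp_pos': array([ 0.4767, -0.2439,  0.0828]), 'ee_rot': array([179.9626,  -0.1976,  36.3047]), 'joints': array([ 34.8549,  21.1707, -13.9347, 113.406 ,   6.7313,  46.0548,
       -36.5387]), 'ft_force': array([0.4894, 3.4898, 7.9867]), 'moment': array([ 0.9339, -0.1484,  0.0438]), 'grip_width': np.float64(0.0545), 'grip_force': np.float64(64.2018)}
board xy 0.0004843927634792778 -0.06418185805527474 F -0.3353738980378845 3.507946711061759
```

Emit:
{"api": "play_rows", "payload": {"moves": [[0, 0, 0, -0.0015, 0.0013, 0, 0], [0, 0, 0, 0, 0, 0, 0], [0, 0, 0, 0, 0, 0, 0]]}}

```text
time: 6.42
tcp_pos: [0.4766, -0.2443, 0.0829]
ee_rot: [-180.0, -0.2, 36.4]
ft_force: [0.2, 7.4, 10.7]
grip_width: 0.0546
grip_force: 64.3
```

```bash
python3 st.py; python3 - <<'E'
from h import *
c=shot('scene','s3')
cv2.imwrite('pics/m3.png',cv2.resize(c['img'][180:290,280:420,::-1],None,fx=5,fy=5,interpolation=2))
E
```

```text
{'time': np.float64(6.425), 'tcp_pos': array([ 0.4766, -0.2443,  0.0829]), 'ee_rot': array([-179.9552,   -0.2489,   36.3653]), 'joints': array([ 34.9827,  21.1962, -13.9767, 113.355 ,   6.6309,  46.1219,
       -36.3155]), 'ft_force': array([ 0.1812,  7.4469, 10.7324]), 'moment': array([ 1.4329, -0.1318,  0.0088]), 'grip_width': np.float64(0.0546), 'grip_force': np.float64(64.3149)}
board xy 0.0004439395492522979 -0.06457565493029656 F -1.5551612566065722 7.2849891325248946
```

View pics/m3.png

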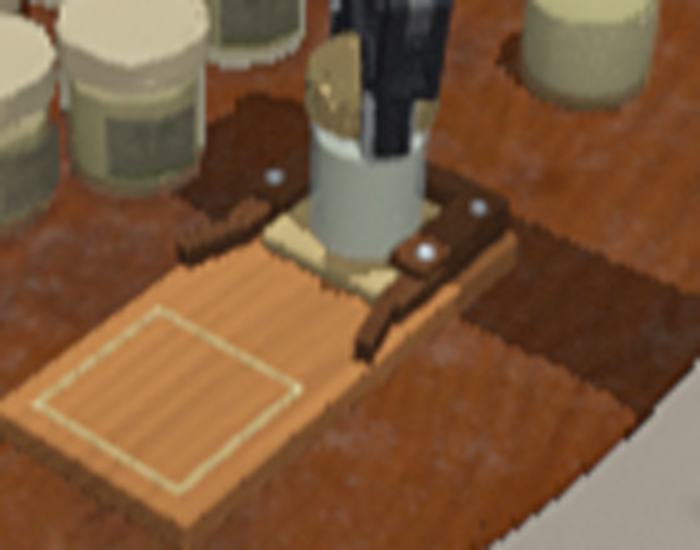

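The foot is home: it sits between the cheeks at (330,265), and the stop reaction has risen to 7 N. I ease the push and turn the cap anticlockwise.

Emit:
{"api": "play_rows", "payload": {"moves": [[0, 0, 0, 0.0015, -0.0013, 0, 0], [0, 0, -5, 0, 0, 0, 0], [0, 0, -5, 0, 0, 0, 0], [0, 0, -5, 0, 0, 0, 0], [0, 0, -5, 0, 0, 0, 0]]}}

```text
time: 7.1
tcp_pos: [0.4764, -0.2438, 0.0828]
ee_rot: [179.9, -0.2, 56.3]
ft_force: [-0.9, 4.3, 8.9]
grip_width: 0.0547
grip_force: 64.3
```

```bash
python3 st.py
```

```text
{'time': np.float64(7.1), 'tcp_pos': array([ 0.4764, -0.2438,  0.0828]), 'ee_rot': array([179.9434,  -0.1896,  56.3321]), 'joints': array([ 38.1893,  21.562 , -17.7776, 113.258 ,   8.6793,  46.3551,
       -18.0868]), 'ft_force': array([-0.92  ,  4.2793,  8.9059]), 'moment': array([ 0.989 , -0.0987, -0.4037]), 'grip_width': np.float64(0.0547), 'grip_force': np.float64(64.279)}
board xy 0.0001413591287817202 -0.06415415715038252 F -1.8897284025692327 3.9481557554741284
```

Emit:
{"api": "play_rows", "payload": {"moves": [[0, 0, -5, 0, 0, 0, 0], [0, 0, -5, 0, 0, 0, 0], [0, 0, -5, 0, 0, 0, 0], [0, 0, -5, 0, 0, 0, 0], [0, 0, -5, 0, 0, 0, 0]]}}

```text
time: 7.72
tcp_pos: [0.4762, -0.2437, 0.0828]
ee_rot: [179.9, -0.2, 81.3]
ft_force: [-1.1, 4.8, 10.1]
grip_width: 0.0544
grip_force: 64.4
```

Emit:
{"api": "play_rows", "payload": {"moves": [[0, 0, -5, 0, 0, 0, 0], [0, 0, -5, 0, 0, 0, 0], [0, 0, -5, 0, 0, 0, 0], [0, 0, -5, 0, 0, 0, 0], [0, 0, 0, 0, 0, 0, 0]]}}

```text
time: 8.35
tcp_pos: [0.4759, -0.2437, 0.0828]
ee_rot: [179.9, -0.1, 101.3]
ft_force: [-0.5, 5.1, 10.5]
grip_width: 0.0546
grip_force: 64.4
```

```bash
python3 st.py
```

```text
{'time': np.float64(8.35), 'tcp_pos': array([ 0.4759, -0.2437,  0.0828]), 'ee_rot': array([ 1.798940e+02, -9.700000e-02,  1.012743e+02]), 'joints': array([ 45.6694,  22.8032, -26.534 , 112.924 ,  13.453 ,  47.2195,
        23.0055]), 'ft_force': array([-0.5254,  5.0723, 10.4574]), 'moment': array([ 1.0157,  0.1729, -0.0921]), 'grip_width': np.float64(0.0546), 'grip_force': np.float64(64.4147)}
board xy -0.00035022474483149666 -0.06418916602277949 F -1.6902857337455188 4.8111606483009135
```

The total hand turn is 65°, so the thread is at about 0.93 to 1.13 rad. Turn back a little and start lifting slowly.

Emit:
{"api": "play_rows", "payload": {"moves": [[0, 0, 4, 0.0008, 0.0004, 0, 0], [0, 0, 2, 0, 0, 0, 0], [0, 0, 0, 0, 0, -0.003, 0], [0, 0, 0, 0, 0, -0.003, 0], [0, 0, 0, 0, 0, 0, 0]]}}

```text
time: 8.98
tcp_pos: [0.4744, -0.2445, 0.0867]
ee_rot: [-180.0, -0.1, 95.3]
ft_force: [3.3, 3.5, -3.8]
grip_width: 0.0547
grip_force: 64.8
```

```bash
python3 st.py
```

```text
{'time': np.float64(8.975), 'tcp_pos': array([ 0.4744, -0.2445,  0.0867]), 'ee_rot': array([-1.799531e+02, -5.870000e-02,  9.528540e+01]), 'joints': array([ 44.7788,  22.2002, -25.376 , 112.9278,  12.6231,  47.6   ,
        17.7566]), 'ft_force': array([ 3.2758,  3.4865, -3.8497]), 'moment': array([ 0.5376, -0.6628,  0.1785]), 'grip_width': np.float64(0.0547), 'grip_force': np.float64(64.774)}
board xy -0.0016353274907068352 -0.06522652260777682 F 2.375402383514027 4.1525408823847405
```

Emit:
{"api": "play_rows", "payload": {"moves": [[0, 0, 0, 0, 0, -0.002, 0], [0, 0, 0, 0, 0, 0, 0]]}}

```text
time: 9.22
tcp_pos: [0.4743, -0.2456, 0.0893]
ee_rot: [-179.9, 0.0, 95.2]
ft_force: [1.6, 1.1, -2.3]
grip_width: 0.0547
grip_force: 64.9
```

```bash
python3 st.py
```

```text
{'time': np.float64(9.225), 'tcp_pos': array([ 0.4743, -0.2456,  0.0893]), 'ee_rot': array([-1.799272e+02,  1.590000e-02,  9.520970e+01]), 'joints': array([ 44.8569,  21.9869, -25.3767, 112.8165,  12.5542,  47.8909,
        17.8226]), 'ft_force': array([ 1.6189,  1.0891, -2.3146]), 'moment': array([ 0.344 , -0.3514,  0.029 ]), 'grip_width': np.float64(0.0547), 'grip_force': np.float64(64.9355)}
board xy -0.0015153998094340174 -0.06636178969827307 F 1.3213047198839862 1.435696326049599
```

The force is falling (2.3 N) after 6.5 mm of rise, so the cap is coming free. Continue straight up.

Emit:
{"api": "play_rows", "payload": {"moves": [[0, 0, 0, 0, 0, -0.003, 0], [0, 0, 0, 0, 0, -0.003, 0], [0, 0, 0, 0, 0, -0.003, 0], [0, 0, 0, 0, 0, 0, 0]]}}

```text
time: 9.72
tcp_pos: [0.4746, -0.246, 0.0988]
ee_rot: [-180.0, 0.1, 95.2]
ft_force: [0.2, -0.2, -0.9]
grip_width: 0.0546
grip_force: 65.1
```

Emit:
{"api": "play_rows", "payload": {"moves": [[0, 0, 0, 0, 0, -0.006, 0], [0, 0, 0, 0, 0, -0.006, 0], [0, 0, 0, 0, 0, -0.006, 0], [0, 0, 0, 0, 0, -0.006, 0], [0, 0, 0, 0, 0, 0, 0]]}}

```text
time: 10.35
tcp_pos: [0.4756, -0.2451, 0.1231]
ee_rot: [179.9, 0.1, 95.3]
ft_force: [0.3, 0.7, -0.6]
grip_width: 0.0548
grip_force: 65.1
```

```bash
python3 st.py; python3 - <<'E'
from h import *
c=shot('scene','s4')
cv2.imwrite('pics/m4.png',cv2.resize(c['img'][170:290,280:420,::-1],None,fx=5,fy=5,interpolation=2))
E
```

```text
{'time': np.float64(10.35), 'tcp_pos': array([ 0.4756, -0.2451,  0.1231]), 'ee_rot': array([1.79927e+02, 5.32000e-02, 9.52913e+01]), 'joints': array([ 45.7072,  19.1451, -26.2615, 111.6682,  10.7149,  51.4412,
        19.2944]), 'ft_force': array([ 0.3031,  0.6787, -0.6403]), 'moment': array([ 0.0506, -0.0142,  0.0218]), 'grip_width': np.float64(0.0548), 'grip_force': np.float64(65.1484)}
board xy -0.0003616375712744338 -0.06557220941375846 F 0.1369983374614145 0.7305535451805681
```

View pics/m4.png

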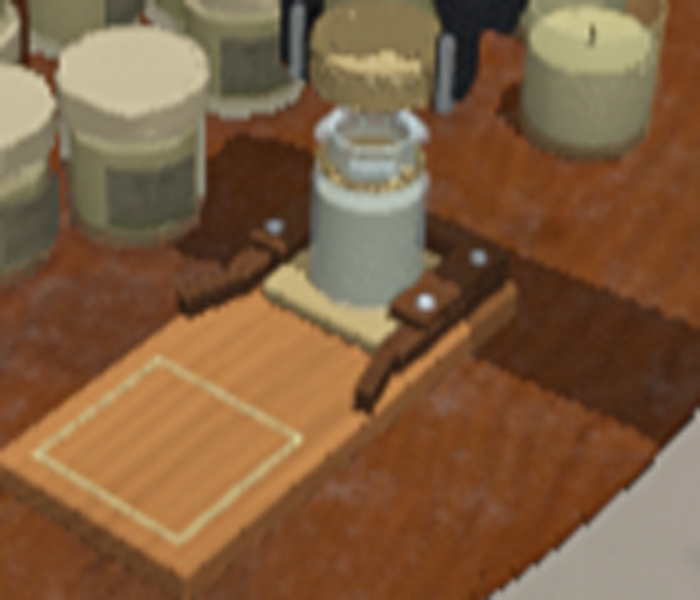

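The cap is held level at (375,55), 40 mm up and centred over the open neck at (372,140). The jar stands home in the brace. Settle, then hand in.

Emit:
{"api": "play_rows", "payload": {"moves": [[0, 0, 0, 0, 0, 0, 0], [0, 0, 0, 0, 0, 0, 0]]}}

```text
time: 10.65
tcp_pos: [0.4748, -0.2448, 0.122]
ee_rot: [-180.0, -0.0, 95.3]
ft_force: [0.5, -0.7, -1.2]
grip_width: 0.0543
grip_force: 65.1
```

```bash
python3 -c "
from station import manip
print(manip.close_job())"
```

```text
the job is handed in; nothing more can be done
None
```

The job is handed in, but no verdict was returned: the jar is home in the brace, and the freed cap is held level about 4 cm above it, centred over the open neck.

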